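# Set the indexing table and put its brake on

## Task

Set the indexing table to its green mark: with a fingertip, push on a spoke until the tip of the red pointer stands over the green disc. Only then push the lever with the orange ball round, counter-clockwise seen from above, until it is fully against its stop, so that the brake is on with the pointer still over the green disc. Only push: lift nothing, leave the flange standing on the middle of the table, and do not disturb the other things on the bench.

Things in the scene. Friction and masses are not known exactly. Their poses are not given: they have to be found in the camera images.
- index_base: fixed base of a small indexing table: a round grey plate 256 mm across and 12 high, with an ear to its right (-y) that carries the brake. Origin: on the bench, on the turntable's upright axis. At zero yaw its x points away from the robot, its y to the left. Nothing on it but the column under the table (40 mm in radius) and the brake post with its stop pin stands over 17 mm: a fingertip may sweep 22 to 34 mm above the bench
- turntable (a joint): angle of the turntable about the upright axis through the base's origin, rad, growing counter-clockwise seen from above; 0 = pointer along the base's -x; stops at -1.5 and 1.5. A steel plate 124 mm across, top 54 mm above the bench, with a red pointer and three spokes. Stiff bearing (about 0.22 N m, 2 to 3 N at a spoke): it turns only while pushed and stays where it is left
- pointer_tip (a point): tip of the red pointer, 105 mm from the turntable's axis, 24 mm above the bench; it sweeps over the coloured discs with 9 mm of air. The pointer is the fourth arm: seen from above the spokes stand at 90, 180 and 270 degrees from it
- left_spoke (a point): point on the axis line of the left spoke (along the base's +y at turntable 0), 100 mm from the turntable's axis, 47 mm above the bench. Each spoke is a round bar 13 mm thick, 40 to 54 mm above the bench, that ends in a black ball (22 mm) centred 125 mm from the axis
- right_spoke (a point): same point and same make on the right spoke (along the base's -y at turntable 0)
- rear_spoke (a point): same point and same make on the rear spoke (along the base's +x at turntable 0)
- green_disc: green enamel disc, 16 mm across, 3 thick, fixed flat on the base's top, 105 mm from the turntable's axis - the mark wanted; the four discs trade places from one start to the next, and lie 0.6 or 1.1 rad to either side of the turntable's zero; origin: centre of its underside, 12 mm above the bench
- yellow_disc: yellow enamel disc, 16 mm across, 3 thick, fixed flat on the base's top, 105 mm from the turntable's axis; origin: centre of its underside, 12 mm above the bench
- blue_disc: blue enamel disc, 16 mm across, 3 thick, fixed flat on the base's top, 105 mm from the turntable's axis; origin: centre of its underside, 12 mm above the bench
- white_disc: white enamel disc, 16 mm across, 3 thick, fixed flat on the base's top, 105 mm from the turntable's axis; origin: centre of its underside, 12 mm above the bench
- brake_lever (a joint): angle of the brake lever about its upright pivot, rad, growing counter-clockwise seen from above; near 0 = brake off, 1.2 = on, hard against its stop. A bar 13 mm thick, 40 to 54 mm above the bench; at 0 it points to 200 degrees in the base's frame (counter-clockwise from the base's x), at 1.2 about along the base's -y. Rubs (about 0.12 N m) and stays where left
- brake_knob (a point): centre of the brake lever's orange ball (24 mm across), 100 mm from the brake pivot, 47 mm above the bench
- brake_pivot (a point): brake pivot axis, 47 mm above the bench, on the base at 50 mm along its x and -180 mm along its y; a post 32 mm across, 59 high
- small_flange: grey cast flange, 78 mm across, 32 high, the work piece, standing loose on the middle of the turntable, 54 to 86 mm above the bench; origin: centre of its underside
- cover_disc: dark grey cover disc with an upright fin, 104 mm across, 52 high, loose bystander to the left; origin: centre of its underside
- rubber_block: black rubber block 45x70x25, loose bystander to the right; origin: centre of its underside
- spray_blue: spray can with light blue cap, 51 mm across, 150 high, loose bystander at the back; origin: centre of its underside
- marker_0: white marker with red cap, 132 mm long, 18 thick, loose bystander lying to the right; origin: centre of its underside
Things that resemble listed ones, but are neither listed nor needed, are in the scene too. What is meant by the small_flange is not black, blue or pink, and is the smaller of those in its own colour.

How it is judged:
By the outcome, as a careful person would: the job done as asked, in the order asked, and still so for the second after the job is handed in, with the robot touching nothing.
It also fails if it takes over 58 s, if anything falls off the work surface, if the arm or the gripper's body presses on something with over 40 N, if the wrist force passes 120 N, or if a joint passes its speed limit or range.

## Robot

A 7-joint arm with a two-finger parallel gripper is mounted at the origin on a cart in front of the work surface, level with it; the furniture and walls round the work are solid. World frame = base frame: x ahead of the robot, y to its left, z up, the work surface at z = 0. Lengths are in m, angles in rad, forces in N, time in s.
With the tool pointing down it reaches from about 0.4 to 0.85 m from the base axis. Payload 4.5 kg.
Tool frame: the origin (TCP) lies at the very end of the fingers, on their centre line; the grasp point (between the pads) lies 19 mm behind it; x points along the fingers, y is the direction in which the jaws open and shut, and the axes are right-handed (so a half turn about x gives the same grasp; the last joint's range is limited). The gripper opens to 88 mm and grips with 3 to 60 N. Pads are 18 mm wide; open, the fingers measure 123 mm over their backs; the gripper's body (75 mm by 187 mm) begins 45 mm behind the grasp point.
Start: joints at [1.164, 0.689, -0.195, 1.565, 0.157, 0.902, -0.215], TCP at [0.267, -0.565, 0.239] pointing down, gripper open.
Joint ranges: [-3.01, 3.01], [-0.46, 2.08], [-1.47, 1.51], [0.13, 2.56], [-1, 4.14], [0.04, 2.09], [-2.66, 2.66]. Speed limits (rad/s): [2.57, 2.57, 3.14, 3.14, 3.14, 3.14, 3.14].

## Interface

Orientations are given as [roll, pitch, yaw] about the fixed x, y, z axes, in that order (R = Rz(yaw) Ry(pitch) Rx(roll)).
In Python, from cell import bot, cams gives the robot as it stands.
- The arm moves only by the shell command python3 -m creep 'ROWS' [FORCE]. ROWS is JSON, a list that holds one entry, the list of rows, each a list of 7 numbers: the opening, from 0 (shut) to 1 (fully open), then the shift along the world's x, y, z in cm, then the turn, a rotation vector about the world's x, y, z in degrees. A call has 1 to 5 rows; each row shifts and turns the pose as measured when the row begins; what a row does not reach is not made up. A row lasts 1/12 s, in which the tool goes at most 41.7 mm and 7.16 degrees, less where a joint would pass 70% of its speed; a pose out of reach is approached as far as the arm can. A call is refused whole if a number of a shift passes 4.17 or a number of a turn 7.16, either way. A call with a gripper value outside its range is refused whole. The fingers move at their own pace and stop on an object; FORCE is the grip in N (left out, the last holds). Time passes only in rows, so rows that do not move let the fingers close. It gives the time, the measured TCP pose, the force and the opening at its end, in the units of the state.
- bot.sense(): the state, without advancing time (a new reading comes with each control period).
- cams.read_camera(name): name is "scene" or "top"; returns (picture, depth): 480x640x3 uint8, blue, green, red; 480x640 float32, m along the optical axis (not along the pixel's ray), 0 where there is no reading.
- cams.camera_params(name): a dict with "camera_matrix" (3x3 intrinsics, pixels), "R" (3x3) and "t" (3): a world point X has camera coordinates R X + t. Camera axes: x right, y down, z forward; pixel columns grow to the right and rows downward; lengths in m; the calibration is good to about 2 mm. A picture is of the moment at which its call begins. camera_params takes no time and is no camera call.
- bot.job_done(): hands the job in, once; it reports no verdict.
The state is a dict: "time_s": time; "joints": joint angles; "joint_velocities": joint speeds; "joint_efforts": joint torques, N m; "position": TCP position; "ee_rot": TCP orientation; "wrist_force": force on the tool from outside, world axes, zero at the start; "ft_torque": the same for the moment, N m; "width": finger opening in m.
Only numpy, scipy, OpenCV 4.12 (cv2) and the standard library are available. Lean on these libraries where they do the work, as an engineer would, in place of code of your own. Each camera call takes 0.05 s, during which the arm holds its last target.

## Working session

There is one attempt and no reset: what is moved stays moved. The work goes in short steps, Python scripts to look and compute and a shell command to move; the robot and the scene stay as the last step left them, time stands still between calls to the robot, and variables do not carry over. Pictures are saved under pics/ and viewed, and the job is handed in when it is done.

```bash
ls; mkdir -p pics; python3 - <<'E'
from cell import bot,cams
import cv2,numpy as np
for n in("scene","top"):
    p,d=cams.read_camera(n); cv2.imwrite(f"pics/{n}0.png",p); np.save(f"pics/{n}0.npy",d)
    print(n,cams.camera_params(n))
print(bot.sense())
E
```

```text
pics
scene {'camera_matrix': array([[444.70796948,   0.        , 321.73196682],
       [  0.        , 444.70796948, 235.76365207],
       [  0.        ,   0.        ,   1.        ]]), 'R': array([[-0.79179766, -0.61077464,  0.00328715],
       [-0.28405826,  0.36347313, -0.8872419 ],
       [ 0.54071006, -0.70344981, -0.46129275]]), 't': array([0.45527487, 0.19854578, 1.06970563])}
top {'camera_matrix': array([[553.50949035,   0.        , 315.95896376],
       [  0.        , 553.50949035, 234.35067045],
       [  0.        ,   0.        ,   1.        ]]), 'R': array([[ 0.030997  , -0.99951086,  0.00415029],
       [-0.97829632, -0.0311897 , -0.20484996],
       [ 0.20487921,  0.00228952, -0.97878459]]), 't': array([-0.02285443,  0.55391062,  1.25853908])}
{'time_s': 0.1, 'joints': array([ 1.16381404,  0.68989856, -0.19452808,  1.56618521,  0.15731763,
        0.90252545, -0.21508132]), 'joint_velocities': array([ 0.00026933, -0.0001423 ,  0.0001494 , -0.0027178 ,  0.0003914 ,
        0.00050575,  0.0018409 ]), 'joint_efforts': array([-3.26470567e-03, -5.28496313e+01, -1.27151784e+00, -1.53836024e+01,
       -5.25934284e-02,  1.99986425e-03,  2.41084302e-05]), 'position': array([ 0.26638107, -0.56478506,  0.23800603]), 'ee_rot': array([-1.49150952,  1.56917282,  2.09097078]), 'wrist_force': array([ 0.34952243, -0.38460854, -0.3592649 ]), 'ft_torque': array([-0.0118137 ,  0.04692554, -0.02956148]), 'width': 0.08834707995405706}
```

View pics/top0.png

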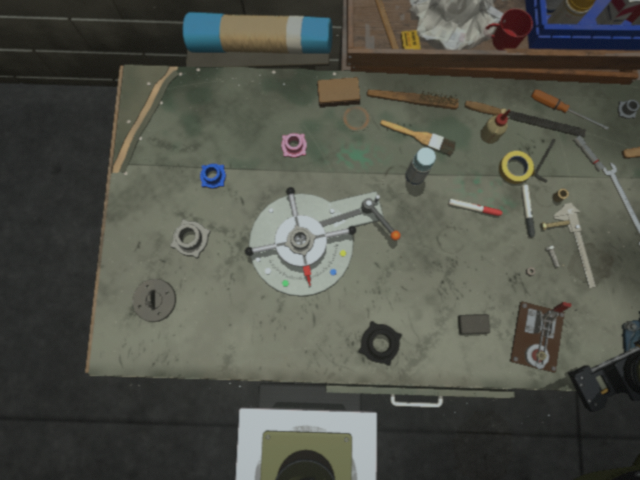

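View pics/scene0.png

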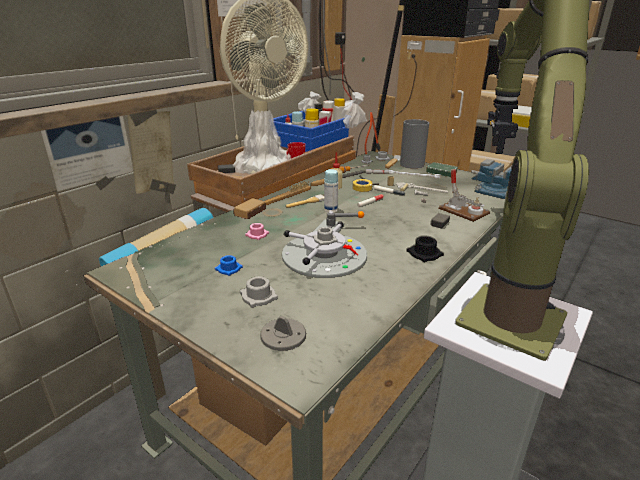

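```bash
python3 - <<'E'
import cv2
p=cv2.imread("pics/top0.png")[175:310,235:415]
cv2.imwrite("pics/c1.png",cv2.resize(p,None,fx=4.4,fy=4.4,interpolation=cv2.INTER_CUBIC))
p=cv2.imread("pics/scene0.png")[195:285,270:380]
cv2.imwrite("pics/c2.png",cv2.resize(p,None,fx=6,fy=6,interpolation=cv2.INTER_CUBIC))
E
```

```text
(no output)
```

View pics/c1.png

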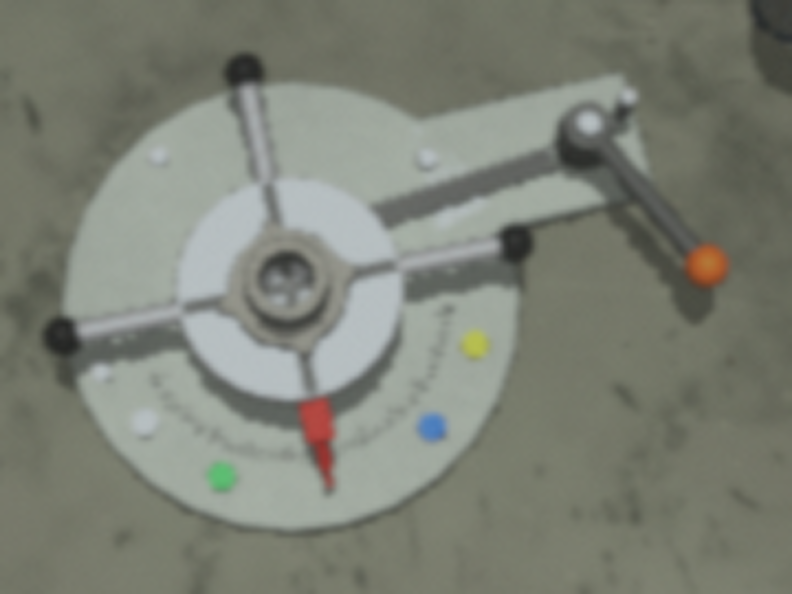

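View pics/c2.png

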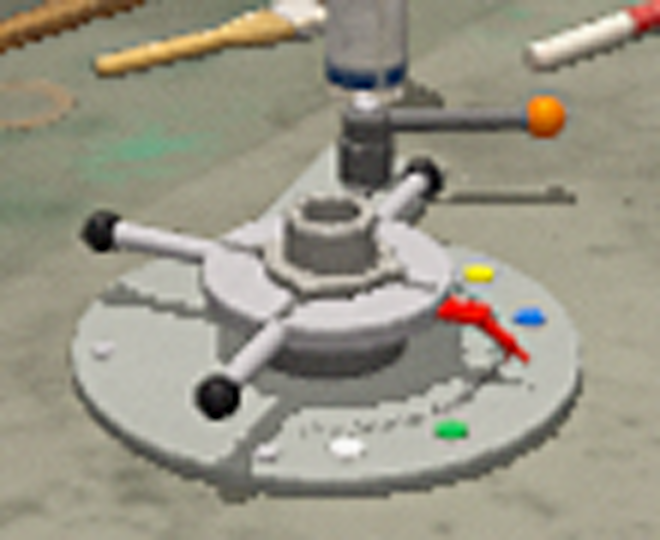

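```bash
cat > h.py <<'E'
import numpy as np
from cell import bot,cams
from scipy.optimize import least_squares
P={n:cams.camera_params(n) for n in("scene","top")}
def proj(n,X):
    c=P[n];q=c["R"]@np.asarray(X,float)+c["t"];k=c["camera_matrix"]@q;return k[:2]/k[2]
def tri(ps,pt):
    A=[]
    for n,p in(("scene",ps),("top",pt)):
        M=P[n]["camera_matrix"]@np.c_[P[n]["R"],P[n]["t"]]
        A+=[p[0]*M[2]-M[0],p[1]*M[2]-M[1]]
    A=np.array(A);return np.linalg.lstsq(A[:,:3],-A[:,3],rcond=None)[0]
def plane(n,p,z):
    c=P[n];d=c["R"].T@np.linalg.inv(c["camera_matrix"])@np.array([p[0],p[1],1.]);o=-c["R"].T@c["t"]
    return o+d*(z-o[2])/d[2]
def rz(a,r,z,c):return np.array([c[0]+r*np.cos(a),c[1]+r*np.sin(a),z])
E
cat > m.py <<'E'
from h import *
T={k:(235+u/4.4,175+v/4.4) for k,(u,v) in dict(rear=(244,70),left=(63,336),right=(514,243),tip=(330,490),green=(221,477),white=(144,423),blue=(432,427),yellow=(475,345),knob=(706,265)).items()}
S={k:(270+u/6,195+v/6) for k,(u,v) in dict(rear=(100,231),left=(217,396),right=(424,179),tip=(526,359),green=(451,430),white=(347,447),blue=(529,316),yellow=(479,272),knob=(546,116)).items()}
for k in T: print(k,tri(S[k],T[k]).round(4))
def pts(q):
    x,y,w,th,l=q;c=(x,y);a=w+th
    piv=np.array(c)+[np.cos(w)*.05+np.sin(w)*.18,np.sin(w)*.05-np.cos(w)*.18]
    d=dict(rear=rz(a,.125,.047,c),left=rz(a+np.pi/2,.125,.047,c),right=rz(a-np.pi/2,.125,.047,c),tip=rz(a+np.pi,.105,.024,c),knob=rz(w+np.radians(200)+l,.1,.047,piv))
    for k,o in dict(white=-1.1,green=-.6,blue=.6,yellow=1.1).items(): d[k]=rz(w+np.pi+o,.105,.015,c)
    d["piv"]=np.r_[piv,.059]
    return d
def f(q,ns=("scene","top")):
    d=pts(q);r=[]
    for n,M in(("scene",S),("top",T)):
        if n in ns:
            for k in M:r+=list(proj(n,d[k])-M[k])
    return np.array(r)
q0=[.6,.02,.2,0,.2]
for ns in(("scene","top"),("top",),("scene",)):
    s=least_squares(f,q0,args=(ns,),loss="soft_l1");print(ns,s.x.round(4),np.abs(f(s.x,ns)).max().round(2))
    if ns==("scene","top"):
        for k,v in pts(s.x).items():print("  ",k,v.round(4))
        print(f(s.x).reshape(2,-1,2).round(1).tolist())
E
python3 m.py
```

```text
rear [0.6639 0.0604 0.0436]
left [0.5109 0.1523 0.0446]
right [ 0.5699 -0.0915  0.0433]
tip [0.4355 0.0058 0.0239]
green [0.4407 0.0653 0.0109]
white [0.4691 0.1089 0.012 ]
blue [ 0.4723 -0.0498  0.0111]
yellow [ 0.5188 -0.0726  0.0116]
knob [ 0.5608 -0.1964  0.0448]
('scene', 'top') [ 0.5395  0.0311  0.266  -0.0279  0.1102] 1.51
   rear [0.6609 0.0606 0.047 ]
   left [0.51   0.1526 0.047 ]
   right [ 0.5689 -0.0904  0.047 ]
   tip [0.4374 0.0064 0.024 ]
   knob [ 0.5602 -0.1957  0.047 ]
   white [0.4689 0.1089 0.015 ]
   green [0.4403 0.0655 0.015 ]
   blue [ 0.4714 -0.0489  0.015 ]
   yellow [ 0.5181 -0.0717  0.015 ]
   piv [ 0.635  -0.1294  0.059 ]
[[[0.8, -0.6], [0.4, -0.6], [-0.1, -0.9], [0.3, -0.0], [0.2, -1.1], [0.2, -0.9], [0.4, -0.9], [0.3, -0.7], [-0.0, -0.5]], [[-0.3, 0.7], [-0.3, 0.1], [-0.3, 0.2], [-0.5, -1.5], [-0.2, -0.1], [-0.1, -0.1], [-0.4, -0.0], [-0.4, -0.1], [-0.1, 0.1]]]
('top',) [ 0.5393  0.0304  0.2675 -0.029   0.1069] 1.45
('scene',) [ 0.5376  0.0351  0.2647 -0.0261  0.1113] 0.72
```

```bash
python3 - <<'E'
from h import *
import cv2
from scipy.spatial.transform import Rotation as R
print(R.from_euler("xyz",bot.sense()["ee_rot"]).as_matrix().round(3))
print(plane("top",(426,158),.15),plane("scene",(331,172),.15),plane("top",(415,184),0), tri((331,172),(426,158)))
p=cv2.imread("pics/top0.png")[135:275,340:500]
cv2.imwrite("pics/c3.png",cv2.resize(p,None,fx=4,fy=4,interpolation=cv2.INTER_CUBIC))
p=cv2.imread("pics/scene0.png")[155:245,290:390]
cv2.imwrite("pics/c4.png",cv2.resize(p,None,fx=6,fy=6,interpolation=cv2.INTER_CUBIC))
E
```

```text
[[-0.001  0.427 -0.904]
 [ 0.001 -0.904 -0.427]
 [-1.    -0.002  0.   ]]
[ 0.72024668 -0.25026837  0.15      ] [ 0.71480597 -0.23337831  0.15      ] [ 0.7046296  -0.25205851  0.        ] [ 0.7245287  -0.25096351  0.14244414]
```

View pics/c3.png

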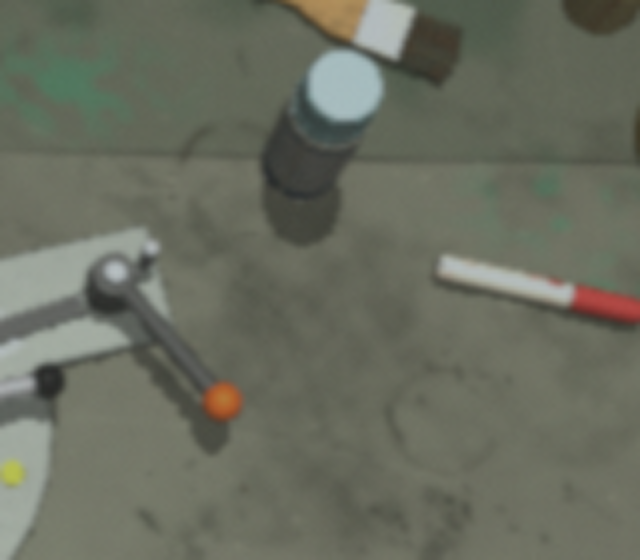

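View pics/c4.png

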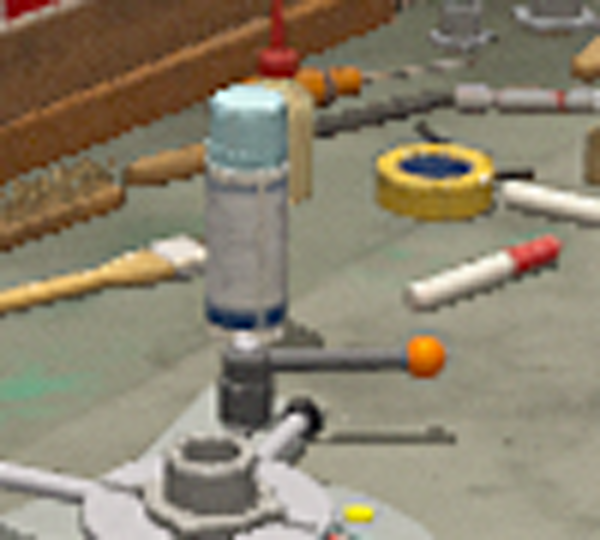

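```bash
python3 -m creep '[[[0,2.5,3,0,0,0,-4],[0,2.5,3,0,0,0,-4],[0,2.5,3,0,0,0,-4],[0,2.5,3,0,0,0,0],[0,2.5,3,0,0,0,0]]]' 20
```

```text
time_s: 0.52
position: [0.3822, -0.4188, 0.2352]
ee_rot: [-0.033, 1.561, -2.978]
wrist_force: [0.6, -0.1, -0.4]
width: 0.0572
```

```bash
python3 -m creep '[[[0,0.8,4,0,0,0,0],[0,0.8,4,0,0,0,0],[0,0.8,4,0,0,0,0],[0,0.8,4,0,0,0,0],[0,0.8,4,0,0,0,0]]]' && python3 -m creep '[[[0,0.6,4,0,0,0,0],[0,0.6,4,0,0,0,0],[0,0.6,4,0,0,0,0],[0,0.6,4,0,0,0,0],[0,0.6,4,0,0,0,0]]]' && python3 -m creep '[[[0,0.4,3,0,0,0,0],[0,0.4,3,0,0,0,0],[0,0,0,0,0,0,0]]]'; python3 - <<'E'
from h import *
from scipy.spatial.transform import Rotation as R
print(R.from_euler("xyz",bot.sense()["ee_rot"]).as_matrix().round(3))
E
```

```text
time_s: 0.93
position: [0.4263, -0.2147, 0.2338]
ee_rot: [0.027, 1.564, -2.917]
wrist_force: [1.5, -0.1, 0.1]
width: 0.0237
time_s: 1.35
position: [0.455, -0.0084, 0.2332]
ee_rot: [-0.057, 1.563, -3.002]
wrist_force: [1.7, -0.2, -0.4]
width: 0.0002
time_s: 1.6
position: [0.4634, 0.0654, 0.2329]
ee_rot: [-0.798, 1.562, 2.556]
wrist_force: [0.1, 0.7, 0.7]
width: 0.0007
[[-0.007  0.211 -0.978]
 [ 0.005 -0.978 -0.211]
 [-1.    -0.006  0.006]]
```

```bash
python3 -m creep '[[[0,0.9,2.2,-3,0,0,0],[0,0.9,2.2,-3,0,0,0],[0,0,0,-4,0,0,0],[0,0,0,-4,0,0,0],[0,0,0,0,0,0,0]]]'
```

```text
time_s: 2.02
position: [0.484, 0.114, 0.09]
ee_rot: [-1.926, 1.563, 1.434]
wrist_force: [-1.3, -0.6, -0.6]
width: 0.0005
```

```bash
python3 -m creep '[[[0,0,-0.4,-2.5,0,0,0],[0,0,0,-2,0,0,0],[0,0,0,-0.8,0,0,0],[0,0,0,0,0,0,0]]]'; python3 - <<'E'
from h import *
import cv2
p,d=cams.read_camera("scene")
cv2.imwrite("pics/s1.png",cv2.resize(p[180:300,260:400],None,fx=5,fy=5,interpolation=cv2.INTER_CUBIC))
print(bot.sense()["position"])
E
```

```text
time_s: 2.35
position: [0.4845, 0.108, 0.0375]
ee_rot: [-1.766, 1.564, 1.593]
wrist_force: [-0.0, -0.7, -0.3]
width: 0.0004
[0.48502203 0.1081309  0.03839315]
```

View pics/s1.png

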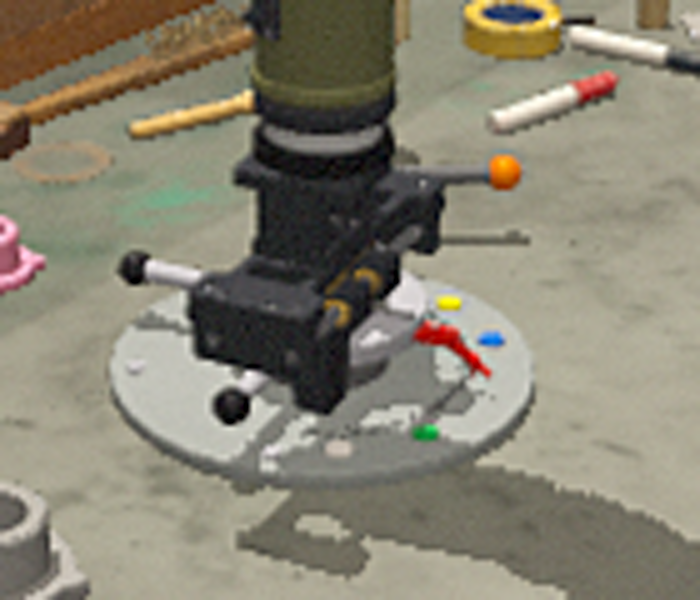

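```bash
python3 -m creep '[[[0,0,0,-0.6,0,0,0],[0,0.8,0.1,0,0,0,0],[0,0,0,0,0,0,0]]]'; python3 - <<'E'
import numpy as np
for p in [103.6,98,93,88,83,78,74,70.9]:
    a=np.radians(p);print(p,(np.array([.5395,.0311])+.088*np.array([np.cos(a),np.sin(a)])-.0155*np.array([np.sin(a),-np.cos(a)])).round(4))
E
```

```text
time_s: 2.65
position: [0.4964, 0.1092, 0.0368]
ee_rot: [-2.557, 1.559, 0.801]
wrist_force: [0.6, 0.5, 0.5]
width: 0.0005
103.6 [0.5037 0.113 ]
98 [0.5119 0.1161]
93 [0.5194 0.1182]
88 [0.5271 0.1196]
83 [0.5348 0.1203]
78 [0.5426 0.1204]
74 [0.5489 0.12  ]
70.9 [0.5536 0.1193]
```

```bash
python3 -m creep '[[[0,0.7,0.3,-0.6,0,0,0],[0,0.8,0.3,0,0,0,-5],[0,0.8,0.2,0,0,0,-5],[0,0,0,0,0,0,0]]]'
```

```text
time_s: 2.98
position: [0.5191, 0.1173, 0.0341]
ee_rot: [-2.379, 1.56, 0.798]
wrist_force: [0.6, -0.4, -0.5]
width: 0.0005
```

```bash
python3 -m creep '[[[0,0.8,0.2,-0.2,0,0,-5],[0,0.7,0.1,-0.1,0,0,-5],[0,0.5,0,0,0,0,-4],[0,0,0,0,0,0,0]]]'; python3 - <<'E'
from h import *
import cv2
from scipy.spatial.transform import Rotation as R
print(R.from_euler("xyz",bot.sense()["ee_rot"]).as_matrix().round(3))
for n,(a,b,c,d) in dict(scene=(195,285,270,380),top=(175,310,235,415)).items():
    p,_=cams.read_camera(n);s=6 if n=="scene" else 4.4
    cv2.imwrite(f"pics/{n}2.png",cv2.resize(p[a:b,c:d],None,fx=s,fy=s,interpolation=cv2.INTER_CUBIC))
E
```

```text
time_s: 3.32
position: [0.5359, 0.1207, 0.0336]
ee_rot: [-1.788, 1.563, 1.144]
wrist_force: [0.7, -0.3, 0.3]
width: 0.0003
[[ 0.003 -0.208 -0.978]
 [ 0.007 -0.978  0.208]
 [-1.    -0.007 -0.002]]
```

View pics/scene2.png

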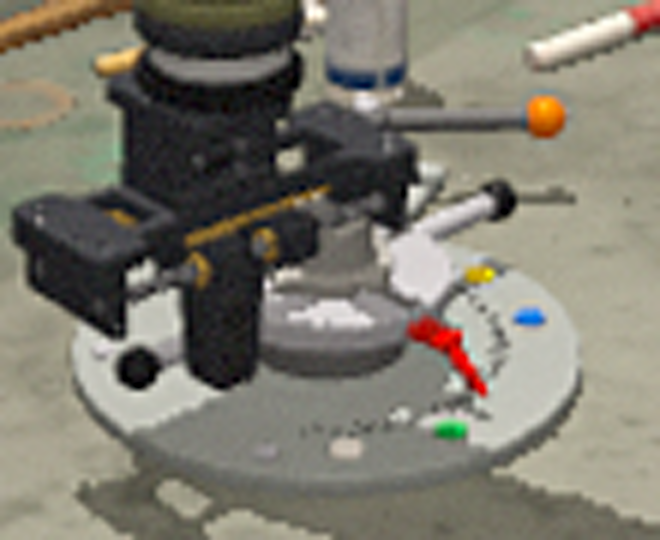

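View pics/top2.png

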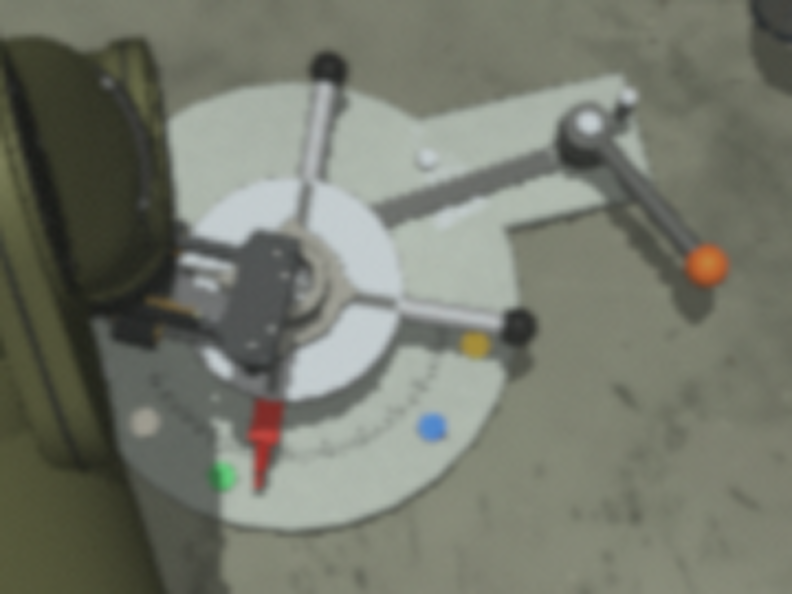

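```bash
cat > th.py <<'E'
from h import *
C=(.5395,.0311);W=.266
def fit(obs):
    # obs: list of (cam,name,px in crop)
    off={"rear":(0,.125,.047),"left":(np.pi/2,.125,.047),"right":(-np.pi/2,.125,.047),"tip":(np.pi,.105,.024)}
    for n,k,(u,v) in obs:
        p=np.array((270+u/6,195+v/6) if n=="scene" else (235+u/4.4,175+v/4.4))
        o,r,z=off[k]
        s=least_squares(lambda q:proj(n,rz(W+q[0]+o,r,z,C))-p,[-.3]);print(n,k,s.x.round(3),s.fun.round(2))
E
python3 - <<'E'
from th import *
fit([("scene","tip",(484,393)),("top","tip",(260,490)),("top","rear",(327,68)),("top","right",(518,326)),("scene","right",(499,200)),("scene","left",(138,367))])
E
```

```text
scene tip [-0.411] [0.03 0.06]
top tip [-0.377] [ 0.15 -1.04]
top rear [-0.4] [-0.12  0.74]
top right [-0.394] [-0.52 -0.08]
scene right [-0.413] [ 0.21 -0.49]
scene left [-0.396] [ 0.29 -0.54]
```

```bash
python3 -m creep '[[[0,0.5,0,0,0,0,-3],[0,0.4,0,0,0,0,-3],[0,0.3,0,0,0,0,0],[0,0,0,0,0,0,0]]]'; cat > snap.py <<'E'
import sys,cv2
from h import *
t=sys.argv[1]
for n,(a,b,c,d) in dict(scene=(195,285,270,380),top=(175,310,235,415)).items():
    p,_=cams.read_camera(n);s=6 if n=="scene" else 4.4
    cv2.imwrite(f"pics/{n}{t}.png",cv2.resize(p[a:b,c:d],None,fx=s,fy=s,interpolation=cv2.INTER_CUBIC))
E
python3 snap.py 3
```

```text
time_s: 3.75
position: [0.5431, 0.1205, 0.034]
ee_rot: [-0.769, 1.563, 2.07]
wrist_force: [0.5, 0.2, -0.7]
width: 0.0005
```

View pics/scene3.png

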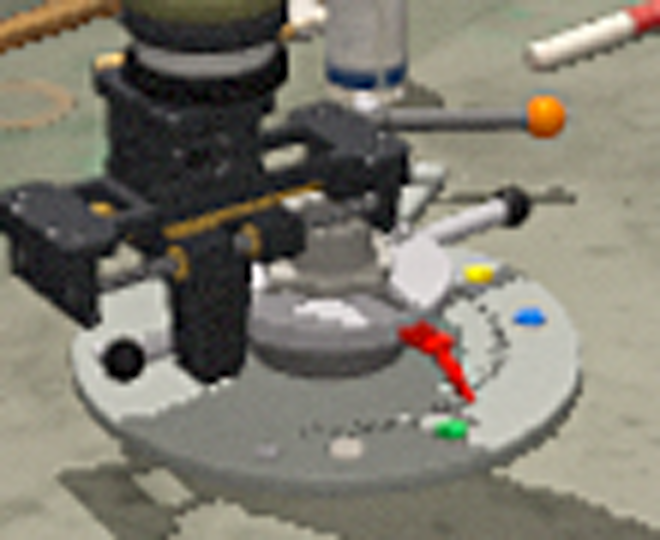

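View pics/top3.png

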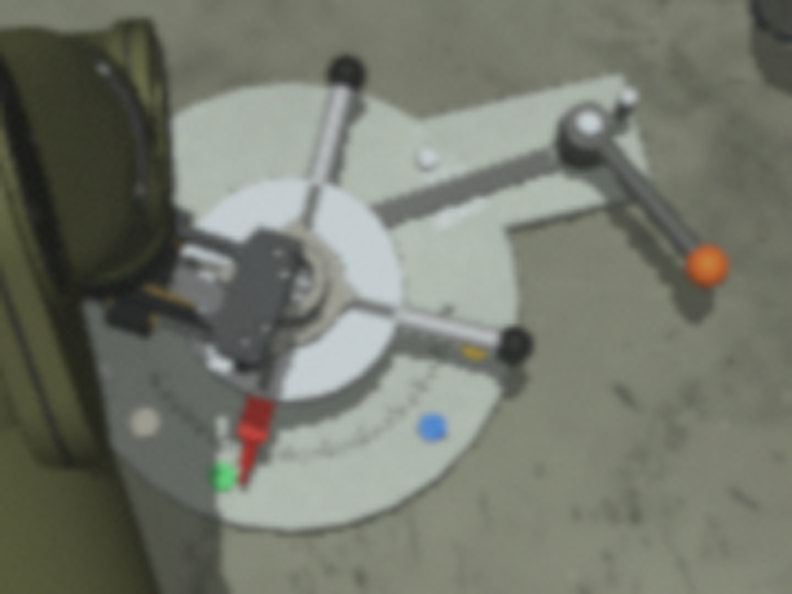

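```bash
python3 - <<'E'
from th import *
fit([("scene","tip",(471,400)),("top","tip",(243,487)),("top","rear",(346,72)),("top","right",(514,346)),("scene","right",(514,206)),("scene","left",(123,360))])
E
```

```text
scene tip [-0.495] [-0.02 -0.05]
top tip [-0.464] [ 0.25 -1.06]
top rear [-0.485] [-0.17  0.7 ]
top right [-0.483] [-0.5  -0.12]
scene right [-0.499] [ 0.17 -0.33]
scene left [-0.478] [ 0.47 -0.73]
```

```bash
python3 -m creep '[[[0,0.5,-0.05,0,0,0,-3],[0,0.5,-0.05,0,0,0,-2],[0,0,0,0,0,0,0]]]'
```

```text
time_s: 4.1
position: [0.5515, 0.1199, 0.0342]
ee_rot: [-0.529, 1.561, 2.223]
wrist_force: [-0.0, 0.3, -0.2]
width: 0.0009
```

```bash
python3 -m creep '[[[0,0.2,-0.05,0,0,0,0],[0,0,0,0,0,0,0]]]'; python3 snap.py 4
```

```text
time_s: 4.27
position: [0.5534, 0.1193, 0.0342]
ee_rot: [-0.504, 1.561, 2.25]
wrist_force: [-1.2, 0.3, -1.8]
width: 0.0007
```

View pics/scene4.png

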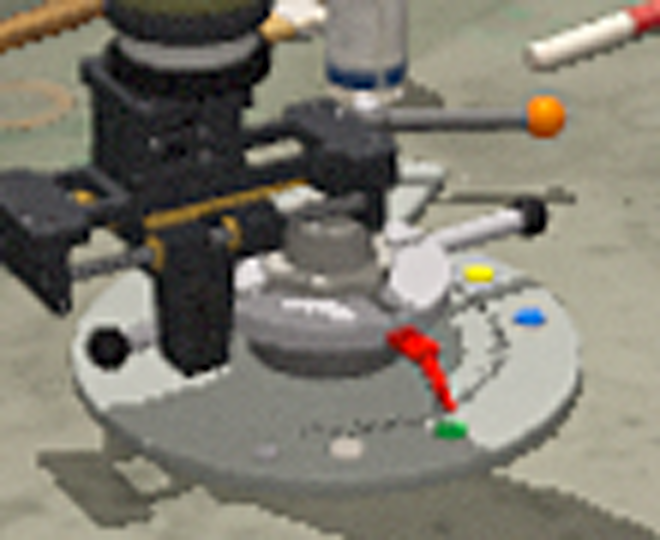

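View pics/top4.png

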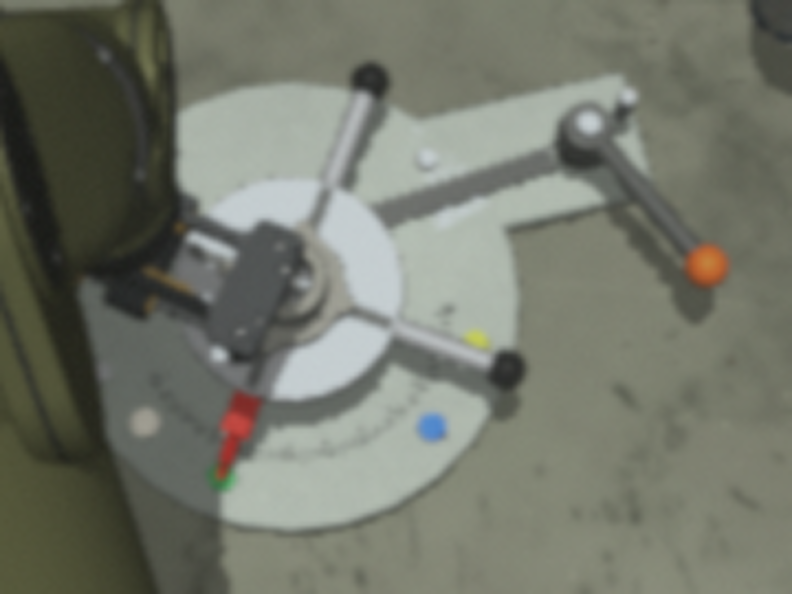

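```bash
python3 - <<'E'
from th import *
fit([("scene","tip",(452,408)),("top","tip",(221,478)),("top","rear",(370,79)),("top","right",(507,370)),("scene","right",(531,216)),("scene","left",(107,348))])
E
```

```text
scene tip [-0.606] [-0.05 -0.15]
top tip [-0.585] [ 0.19 -0.53]
top rear [-0.595] [-0.27  0.74]
top right [-0.591] [-0.53 -0.19]
scene right [-0.611] [ 0.22 -0.35]
scene left [-0.585] [ 0.51 -0.62]
```

```bash
python3 -m creep '[[[0,-2,0.7,0,0,0,0],[0,-2,0.7,0,0,0,0],[0,0,0,3.5,0,0,0],[0,0,0,4,0,0,0],[0,0,0,3,0,0,0]]]'; python3 - <<'E'
from h import *
from scipy.spatial.transform import Rotation as R
M=R.from_euler("xyz",bot.sense()["ee_rot"]).as_matrix();print(np.degrees(np.arctan2(M[1,1],M[0,1])),M[:,0])
E
```

```text
time_s: 4.78
position: [0.5109, 0.1316, 0.1365]
ee_rot: [0.072, 1.559, 2.827]
wrist_force: [1.0, 0.0, 0.2]
width: 0.0002
-112.17785021109835 [-0.01086731  0.00353782 -0.99993469]
```

```bash
python3 -m creep '[[[0,0.5,-3.5,0.3,0,0,0],[0,0.6,-3.5,0,0,0,0],[0,0.6,-3.5,0,0,0,0],[0,0.6,-3.5,0,0,0,0],[0,0.6,-3.5,0,0,0,0]]]';python3 -m creep '[[[0,0.6,-3.5,0,0,0,0],[0,0.6,-3.5,0,0,0,0],[0,0.5,-1.5,0,0,0,0],[0,0,0,0,0,0,0]]]'; python3 snap.py 5
```

```text
time_s: 5.2
position: [0.5473, -0.0358, 0.149]
ee_rot: [-1.981, 1.553, 0.799]
wrist_force: [0.6, -0.1, -1.0]
width: 0.0002
time_s: 5.53
position: [0.567, -0.1383, 0.1511]
ee_rot: [-2.651, 1.549, 0.117]
wrist_force: [0.2, -0.2, -0.5]
width: 0.0004
```

View pics/scene5.png

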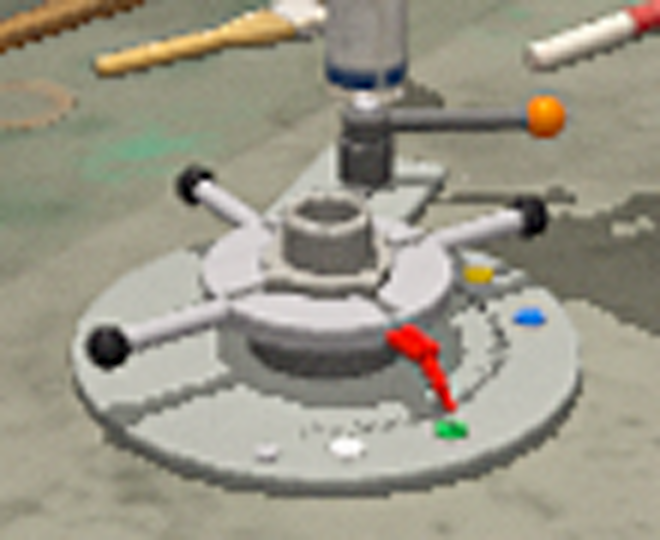

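View pics/top5.png

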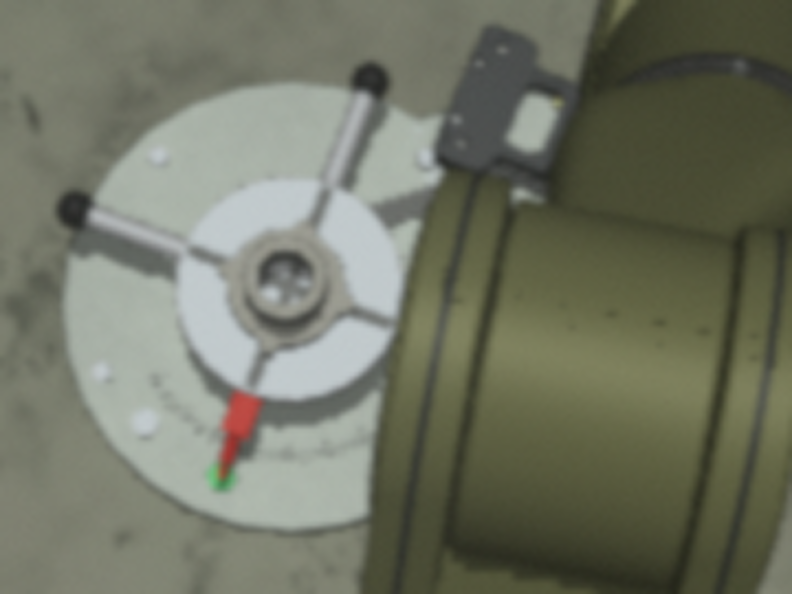

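```bash
python3 -m creep '[[[0,-0.8,0,-3,0,0,0],[0,0,0,-4,0,0,0],[0,0,0,-3,0,0,0],[0,0,0,-1.5,0,0,0],[0,0,0,0,0,0,0]]]'; python3 snap.py 6;  python3 - <<'E'
from h import *
from scipy.spatial.transform import Rotation as R
M=R.from_euler("xyz",bot.sense()["ee_rot"]).as_matrix();print(np.degrees(np.arctan2(M[1,1],M[0,1])),M[:,0])
E
```

```text
time_s: 6.05
position: [0.5601, -0.1195, 0.0345]
ee_rot: [-2.329, 1.54, 0.459]
wrist_force: [0.2, -0.7, 0.5]
width: 0.0004
-110.25057950834062 [ 0.03086385  0.01256554 -0.99944461]
```

View pics/scene6.png

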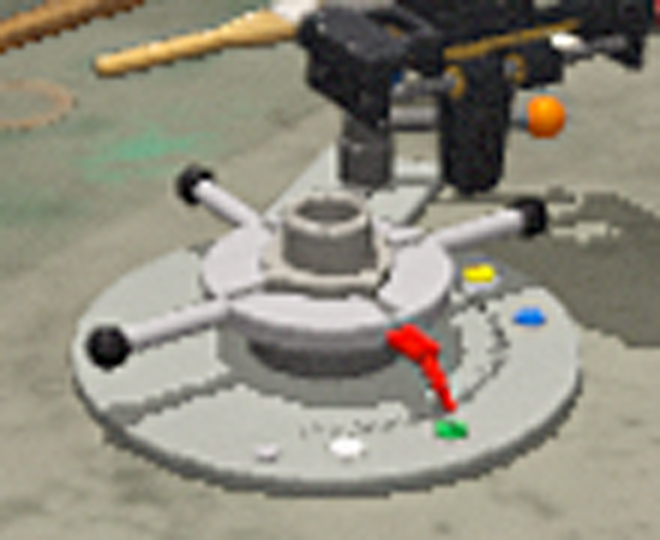

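```bash
python3 -m creep '[[[0,0.4,-1.7,0,0,0,0],[0,0.4,-1.6,0,0,0,0],[0,0.6,-1,0,0,0,2],[0,0.6,-0.8,0,0,0,3],[0,0,0,0,0,0,0]]]'
```

```text
time_s: 6.57
position: [0.5847, -0.1685, 0.0438]
ee_rot: [-2.418, 1.533, 0.469]
wrist_force: [0.4, 0.4, 0.3]
width: 0.0004
```

```bash
python3 -m creep '[[[0,-0.1,0.1,-0.9,-0.7,1.8,0],[0,0,0,0,0,0,0]]]'; python3 - <<'E'
import cv2
from h import *
p,_=cams.read_camera("scene")
cv2.imwrite("pics/s7.png",cv2.resize(p[160:260,300:420],None,fx=6,fy=6,interpolation=cv2.INTER_CUBIC))
from scipy.spatial.transform import Rotation as R
M=R.from_euler("xyz",bot.sense()["ee_rot"]).as_matrix();print(np.degrees(np.arctan2(M[1,1],M[0,1])),M[:,0])
E
```

```text
time_s: 6.73
position: [0.5848, -0.1685, 0.0376]
ee_rot: [-2.25, 1.564, 0.633]
wrist_force: [0.5, 1.6, 0.0]
width: 0.0003
-104.90555775538633 [ 0.00647997  0.00347114 -0.99997298]
```

View pics/s7.png

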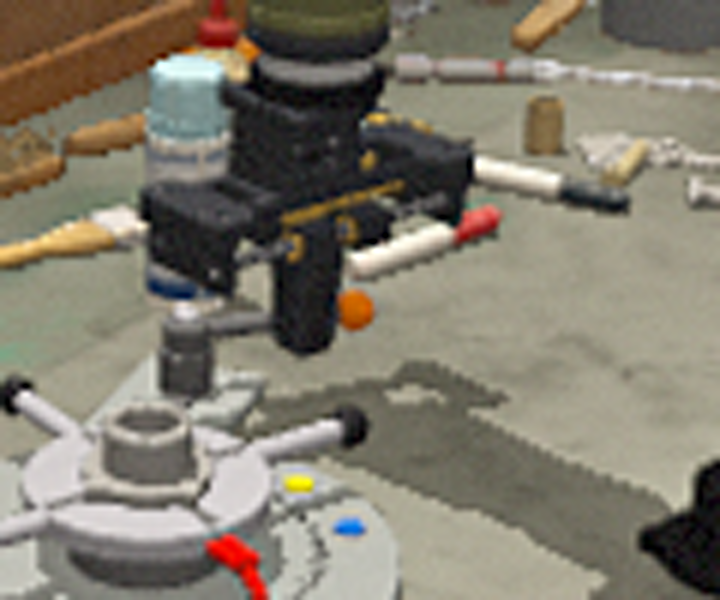

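```bash
python3 -m creep '[[[0,0.6,-0.7,-0.6,0,0,2],[0,0.7,-0.7,-0.2,0,0,2],[0,0.8,-0.5,-0.2,0,0,2],[0,0,0,0,0,0,0]]]'
```

```text
time_s: 7.12
position: [0.604, -0.1856, 0.0316]
ee_rot: [-2.068, 1.562, 0.923]
wrist_force: [0.5, -0.1, 0.6]
width: 0.0003
```

```bash
python3 -m creep '[[[0,0.8,-0.2,-0.2,0,0,2],[0,0.8,-0.2,0,0,0,2],[0,0,0,0,0,0,0]]]'; python3 - <<'E'
import cv2
from h import *
for n,(a,b,c,d) in dict(scene=(160,260,300,420),top=(135,275,340,500)).items():
    p,_=cams.read_camera(n);cv2.imwrite(f"pics/{n}8.png",cv2.resize(p[a:b,c:d],None,fx=5,fy=5,interpolation=cv2.INTER_CUBIC)[:600])
from scipy.spatial.transform import Rotation as R
M=R.from_euler("xyz",bot.sense()["ee_rot"]).as_matrix();print(np.degrees(np.arctan2(M[1,1],M[0,1])),M[:,0])
E
```

```text
time_s: 7.37
position: [0.6176, -0.1895, 0.0311]
ee_rot: [-1.717, 1.563, 1.343]
wrist_force: [-0.1, 0.7, -0.3]
width: 0.0008
-94.76990205433789 [ 0.00193817  0.00793144 -0.99996667]
```

View pics/scene8.png

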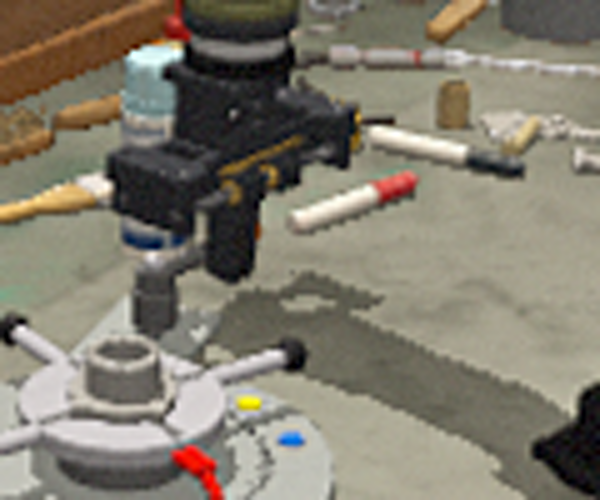

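```bash
python3 -m creep '[[[0,0.6,-0.1,0,0,0,0],[0,0.6,0,0,0,0,0]]]'
```

```text
time_s: 7.63
position: [0.626, -0.19, 0.0311]
ee_rot: [-1.031, 1.561, 2.025]
wrist_force: [-3.8, -0.5, 0.2]
width: 0.0004
```

```bash
python3 -m creep '[[[0,0.5,0,0,0,0,0]]]'
```

```text
time_s: 7.72
position: [0.6305, -0.1899, 0.0311]
ee_rot: [-0.863, 1.56, 2.193]
wrist_force: [-3.1, 1.2, 0.9]
width: 0.0005
```

```bash
python3 -m creep '[[[0,0.5,0,0,0,0,0]]]'; python3 -m creep '[[[0,0.5,0,0,0,0,0]]]'; python3 - <<'E'
import cv2
from h import *
p,_=cams.read_camera("scene");cv2.imwrite(f"pics/s9.png",cv2.resize(p[160:260,300:420],None,fx=6,fy=6,interpolation=cv2.INTER_CUBIC)[:600])
E
```

```text
time_s: 7.8
position: [0.6321, -0.1898, 0.0307]
ee_rot: [-0.488, 1.553, 2.568]
wrist_force: [-15.1, 1.1, 10.3]
width: 0.0004
time_s: 7.88
position: [0.6319, -0.19, 0.0303]
ee_rot: [-0.273, 1.542, 2.783]
wrist_force: [-14.2, -0.5, 10.5]
width: 0.0004
```

View pics/s9.png

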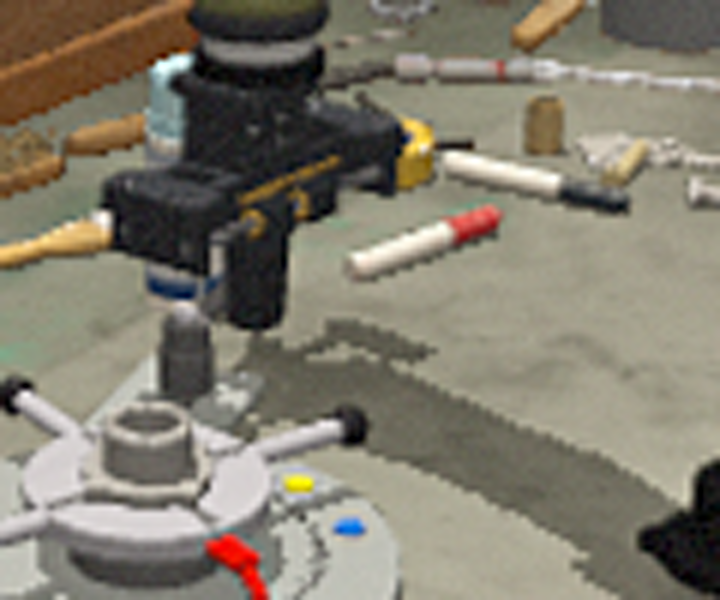

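```bash
python3 -m creep '[[[0,-1.5,0,0,0,0,0],[0,-2,0,0,0,0,0],[0,0,0,4,0,0,0],[0,0,0,4,0,0,0],[0,0,0,4,0,0,0]]]' && python3 -m creep '[[[0,-1,-3.8,1,0,0,0],[0,-1,-3.8,0,0,0,0],[0,-1,-3.8,0,0,0,0],[0,-1,-3.8,0,0,0,0],[0,-1,-3.8,0,0,0,0]]]'&& python3 -m creep '[[[0,-1,-3.8,0,0,0,0],[0,-1,-3.8,0,0,0,0],[0,-1,-3.8,0,0,0,0],[0,0,0,0,0,0,0]]]'; python3 - <<'E'
import cv2
from h import *
for n in("scene","top"):
    p,_=cams.read_camera(n);cv2.imwrite(f"pics/{n}10.png",p)
E
python3 snap.py 11; python3 - <<'E'
import cv2
p=cv2.imread("pics/top10.png")
cv2.imwrite("pics/c12.png",cv2.resize(p[135:275,340:500],None,fx=4,fy=4,interpolation=cv2.INTER_CUBIC))
E
```

```text
time_s: 8.35
position: [0.5939, -0.188, 0.145]
ee_rot: [-0.256, 1.531, 2.8]
wrist_force: [0.5, -0.5, 0.1]
width: 0.0001
time_s: 8.77
position: [0.5641, -0.3713, 0.1714]
ee_rot: [-1.806, 1.558, 1.275]
wrist_force: [0.2, 0.6, -0.2]
width: 0.0005
time_s: 9.1
position: [0.5323, -0.5046, 0.1752]
ee_rot: [2.88, 1.556, -0.334]
wrist_force: [-1.3, -1.3, -0.7]
width: 0.0004
```

View pics/top10.png

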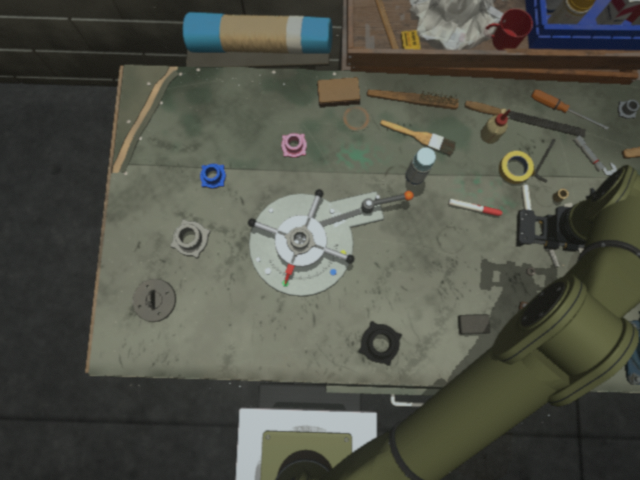

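View pics/top11.png

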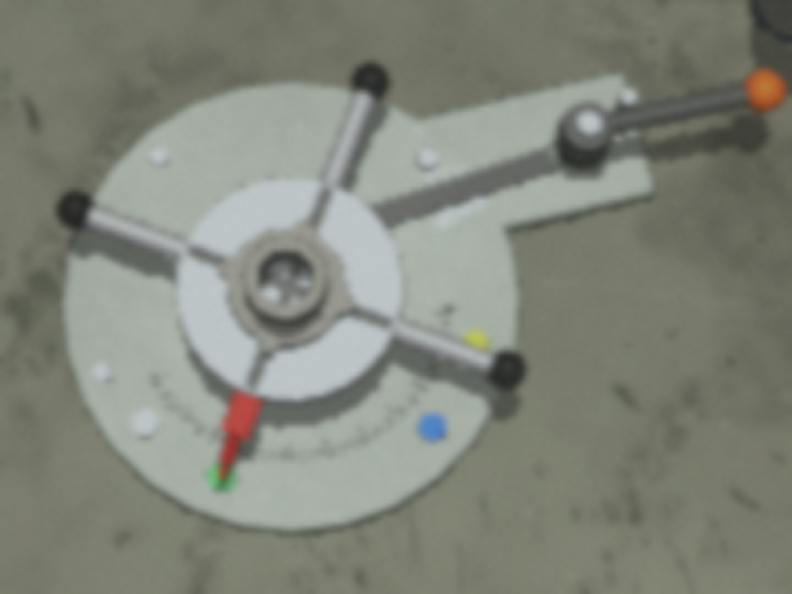

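View pics/scene11.png

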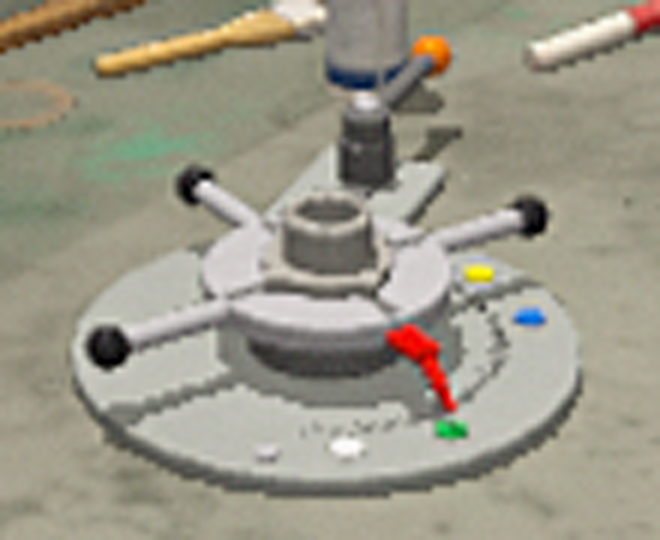

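View pics/c12.png

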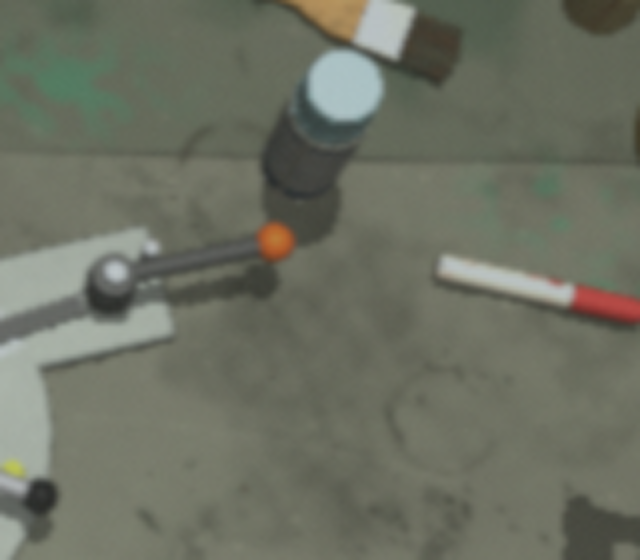

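```bash
python3 - <<'E'
from th import *
piv=(.635,-.1294)
for n,p in(("top",(235+766/4.4,175+89/4.4)),("top",(340+276/4,135+241/4)),("scene",(270+431/6,195+54/6))):
    s=least_squares(lambda q:proj(n,rz(W+np.radians(200)+q[0],.1,.047,piv))-np.array(p),[1.2]);print(n,s.x,s.fun)
fit([("scene","tip",(452,408)),("top","tip",(221,478)),("top","rear",(370,79)),("top","right",(507,370)),("top","left",(75,210)),("scene","right",(530,215))])
E
```

```text
top [1.20980175] [-1.15252929  0.31149996]
top [1.20984499] [-1.06207193  0.28710146]
scene [1.209704] [ 0.05629438 -0.3320626 ]
scene tip [-0.606] [-0.05 -0.15]
top tip [-0.585] [ 0.19 -0.53]
top rear [-0.595] [-0.27  0.74]
top right [-0.591] [-0.53 -0.19]
top left [-0.598] [-0.04 -0.02]
scene right [-0.603] [ 0.19 -0.31]
```

```bash
python3 -c "
from cell import bot
print(bot.job_done(),bot.sense()['time_s'])"
```

```text
the job is handed in; nothing more can be done
the job is handed in; nothing more can be done
```

The table is set to the green mark and the brake is on. I handed the job in at about 9 s, with the arm well clear of everything.

- **Pointer:** I pushed the left spoke clockwise with the closed fingertips. Both cameras put the turntable at about -0.60 rad, against -0.60 for the green disc. In the top view the pointer tip stands on the disc. Individual readings ran from -0.585 to -0.606, about 1.5 mm at the tip. The reading did not change when the lever was moved.
- **Brake:** I then pushed the lever counter-clockwise until it stopped moving under about 15 N. Both cameras read its angle as 1.21 rad, against the nominal 1.2.
- **Other things:** The flange still stands on the middle of the table. In the last pictures the spray can, the marker and the other bystanders look where they started. I compared these by eye only.
- **Off plan:** While I pushed the lever, the fingertip drifted up to 44 mm, above the 34 mm sweep limit, with the tool tilted about 2°, and I corrected both before going on. At the stop the wrist also showed about 10 N upward. I did not trace the cause, but it went away when I backed off.

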